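Level the board by its spoked handwheel

TASK

Push the wheel's spokes round with a fingertip, one after another and gently, until the red-capped stem points straight up, so that the circuit board in the holder lies level for work; then leave the wheel at rest. Do not touch the circuit board, pick nothing up, and leave everything else on the bench where it is.

Things in the scene. Friction and masses are not known exactly. Their poses are not given: they have to be found in the camera images.
- wheel: upright spoked handwheel at the far end of the board holder, turning either way without end stops on a level axle 150 mm above the table. Origin: its centre, on the axle. x axis: along the axle, away from the holder's posts; z axis: from the hub to the red-capped stem. Green rim ring of 58 mm radius, 12 mm thick. Bearing friction (about 0.16 N m) keeps the wheel where it is left
- spoke_end (a point): outer end of one of the wheel's five equal round spokes, 105 mm from the wheel's centre. They lie in the wheel's y-z plane, 72 degrees apart, at 36, 108, 180, 252 and 324 degrees from the stem (this one at 36), past the rim; from 64 mm out they are yellow grips 16 mm thick with round tips. It yields to 1.5 to 3 N pushed square to it; near the top, since one leaning over 40 degrees towards the finger can jam
- stem_tip (a point): outer end of the wheel's short stem (brass, red cap 12 mm across), 80 mm from the wheel's centre; it stands on the rim midway between two spokes
- holder: rotary circuit-board holder fixed to the table: blue base plate 300 x 120 x 12 mm, from 45 mm beyond the wheel to 255 mm before it, and two aluminium posts 50 mm wide, tops 175 mm above the table, centred 42 and 228 mm before the wheel (towards the robot). Origin on the table below the wheel's centre; x along the axle, roughly away from the robot, z up, y to the robot's left
- board: blue circuit board in its aluminium clamps, about 126 mm along the axle and 100 mm wide, held between the two posts and turning with the wheel; its edges sweep a circle of 51 mm radius about the axle. Origin at its centre, on the axle, 135 mm before the wheel's plane. Not to be touched
- flux_bottle: small amber bottle with a black cap, 36 mm across, 85 mm high, standing beside the board holder; origin at the centre of its underside
- screwdriver: blue-handled screwdriver, 150 mm long, lying on the table beyond the wheel as the robot sees it; origin at its underside
- blower: flat grey laptop fan, 70 x 50 x 11 mm, lying beside the board holder; origin at the centre of its underside
- screw_cup: small white bowl, 60 mm across, 30 mm high, beside the board holder; origin at the centre of its underside
- memory_card: green memory card, 30 x 68 x 4 mm, lying on the table to the left; origin at the centre of its underside
- grease_jar: white jar with a green cap, 50 mm across, 50 mm high, on the right; origin at the centre of its underside
- hinge_bracket: L-shaped steel hinge bracket, 75 mm long, 12 mm thick, lying to the left of the wheel; origin at its underside

How it is judged:
At the end, for the whole second after the job is handed in: the stem points up within 0.1 rad (about 6 degrees), its tip above the axle, the wheel stands still, and every loose thing is within 20 mm of where it began (angle between wheel's own z axis and vertical below 0.1 rad and z of stem_tip in the frame of holder above 0.22 m and angular speed of wheel below 0.05 rad/s and distance of each of flux_bottle, screwdriver, blower, screw_cup, memory_card, grease_jar, hinge_bracket from where it was at the start of the episode below 0.02 m); the robot touches nothing.
It fails at once if the circuit board was touched (contact force between any of the fingers, the arm and board above 1 N).
It fails at once if the wheel was pushed with more than 30 N (contact force between the fingers and wheel above 30 N).
It fails at once if something loose on the bench was moved by more than 20 mm or lifted (distance of any of flux_bottle, screwdriver, blower, screw_cup, memory_card, grease_jar, hinge_bracket from where it was at the start of the episode above 0.02 m).
It also fails if it takes over 54 s, if anything falls off the work surface, if the arm or the gripper's body presses on something with over 40 N, if the wrist force passes 120 N, or if a joint passes its speed limit or range.

ROBOT

A 7-joint arm with a two-finger parallel gripper is mounted at the origin on the work surface. World frame = base frame: x ahead of the robot, y to its left, z up, the work surface at z = 0. Lengths are in m, angles in rad, forces in N, time in s.
With the tool pointing down it reaches from about 0.4 to 0.85 m from the base axis. Payload 10.4 kg.
Tool frame: the origin (TCP) lies at the very end of the fingers, on their centre line; the grasp point (between the pads) lies 19 mm behind it; z points along the fingers, y is the direction in which the jaws open and shut (so a half turn about z gives the same grasp; the last joint's range is limited). The gripper opens to 85 mm and grips with 20 to 120 N. Pads are 22 mm wide; open, the fingers measure 114 mm over their backs; the gripper's body (76 mm by 85 mm) begins 54 mm behind the grasp point. The pads swing forward as they close: fully open they stand 13 mm farther back than shut.
Start: joints at [1.305, 0.332, -0.065, 1.46, 0.022, 1.35, -0.088], TCP at [0.15, -0.607, 0.208] pointing down, gripper open.
Joint ranges: [-2.6, 2.6], [-0.5, 2.12], [-1.47, 1.34], [0.16, 2.42], [-1.27, 4.41], [0.06, 2.06], [-2.6, 2.6]. Speed limits (rad/s): [2.22, 2.22, 2.79, 2.79, 3.14, 3.14, 3.14].

INTERFACE

Orientations are given as a unit quaternion [x, y, z, w].
In Python, from workcell import get_obs, camera, camera_info, hand_in gives the robot as it stands.
- The arm moves only by the tool move_arm, never from a script. Its argument "moves" is a list of rows, each a list of 3 entries, a list of its own where there are three numbers: the shift along the tool's x, y, z in units of 25 mm (1.0 is 25 mm), then the turn, a rotation vector about the tool's x, y, z in degrees, then the opening, from 0 (shut) to 1 (fully open). A call has 1 to 5 rows; each row shifts and turns the commanded pose from where the row before left it, along the tool's axes as they then stand; what a row does not reach is not made up. A row lasts 1/8 s, in which the tool goes at most 62.5 mm and 10.7 degrees, less where a joint would pass 70% of its speed; a pose out of reach is approached as far as the arm can. A call is refused whole if a number of a shift passes 1 or a number of a turn 10.7, either way. A call with a gripper value outside its range is refused whole. The fingers move at their own pace and stop on an object; "squeeze" is the grip in N (left out, the last holds). Time passes only in rows, so rows that do not move let the fingers close. It gives the time, the measured TCP pose, the force and the opening at its end, in the units of the state.
- get_obs(): the state, without advancing time (a new reading comes with each control period).
- camera(name): name is "scene" or "top" or "wrist"; returns the picture (480x640x3 uint8, red, green, blue); there is no depth.
- camera_info(name): a dict with "fx", "fy", "cx", "cy" (pixels), "D" ([k1, k2, p1, p2, k3] as OpenCV has them; the pictures are not rectified), "origin" and "rotation" of the camera in the world. Camera axes: x right, y down, z forward; pixel columns grow to the right and rows downward; lengths in m; the calibration is good to about 2 mm. A picture is of the moment at which its call begins: read the wrist's pose just before it. camera_info takes no time and is no camera call; for the wrist camera it gives the pose at the moment of the call.
- hand_in(): hands the job in, once; it reports no verdict.
The state is a dict: "clock": time; "joint_pos": joint angles; "joint_velocities": joint speeds; "tau": joint torques, N m; "position": TCP position; "ee_rot": TCP orientation; "ft_force": force on the tool from outside, world axes, zero at the start; "torque": the same for the moment, N m; "grip_width": opening from 0.0 (shut) to 1.0 (fully open).
Only numpy, scipy, OpenCV 4.12 (cv2) and the standard library are available. Lean on these libraries where they do the work, as an engineer would, in place of code of your own. Each camera call takes 0.05 s, during which the arm holds its last target. There are 200 camera calls.

## Working session

There is one attempt and no reset: what is moved stays moved. The work goes in short steps, Python scripts to look and compute and a tool call to move; the robot and the scene stay as the last step left them, time stands still between calls to the robot, and variables do not carry over. Pictures are saved under pics/ and viewed, about 8 in all and at most 12, crops included, and the job is handed in when it is done.

Besides the shell and the picture viewer there is one more tool, called after "Emit:" as name(argument=value, ...) on one line, values as JSON. move_arm: Moves the arm, as the interface text tells. Its arguments: {"type":"object","properties":{"moves":{"type":"array","items":{"type":"array"}},"squeeze":{"type":"number"}},"required":["moves"]}

```bash
mkdir -p pics; ls
python3 - <<'E'
from workcell import *
import cv2
o=get_obs();print({k:o[k] for k in('clock','position','ee_rot','ft_force','grip_width')})
for n in("scene","top"):
    cv2.imwrite(f"pics/{n}0.png",camera(n)[:,:,::-1]);i=camera_info(n);print(n,i)
E
```

```text
pics
{'clock': 0.0, 'position': array([ 0.15016514, -0.60625447,  0.20721121]), 'ee_rot': array([ 9.92636180e-01,  1.21131687e-01, -1.21163284e-04, -7.16296582e-04]), 'ft_force': array([-0.4071845 , -0.51342628, -0.40826574]), 'grip_width': 0.9995111117506554}
scene {'fx': 481.88297535692885, 'fy': 481.88297535692885, 'cx': 318.3168181670615, 'cy': 244.28210861719006, 'D': array([-0.11525816,  0.        ,  0.        ,  0.        ,  0.        ]), 'origin': array([ 1.48025694, -0.61221577,  0.92011533]), 'rotation': array([ 0.78348848,  0.41415103, -0.22056875, -0.40739926])}
top {'fx': 544.7036654785655, 'fy': 544.7036654785655, 'cx': 319.12119899846437, 'cy': 243.678028913534, 'D': array([0.02264299, 0.        , 0.        , 0.        , 0.        ]), 'origin': array([ 0.37637703, -0.00240388,  1.34680236]), 'rotation': array([ 0.70828048, -0.70223467,  0.0537699 , -0.04810434])}
```

View pics/scene0.png

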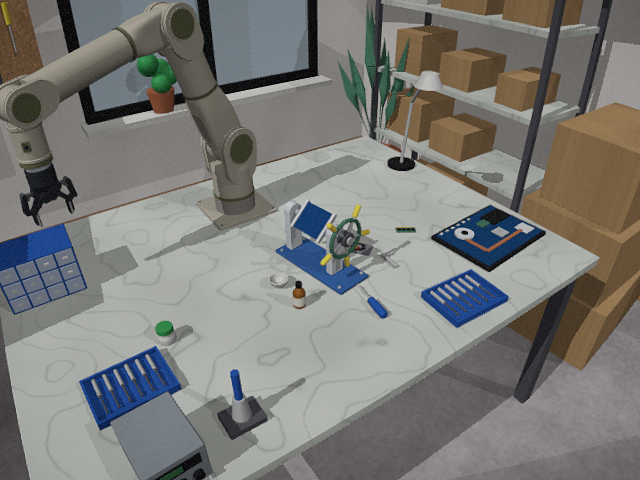

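View pics/top0.png

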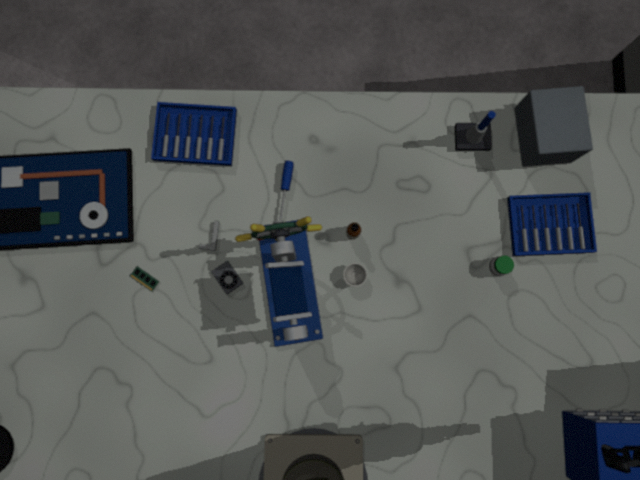

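The scene picture shows the wheel near pixel (345,240). In the top picture, the base plate runs from (258,235) to (322,340). Next I'll enlarge crops to measure both.

Run:
```python
import cv2
a=cv2.imread('pics/scene0.png')[195:300,265:405];b=cv2.imread('pics/top0.png')[205:355,200:390]
cv2.imwrite('pics/c1.png',cv2.resize(a,None,fx=5.7,fy=5.7,interpolation=2)[:598])
cv2.imwrite('pics/c2.png',cv2.resize(b,None,fx=4,fy=4,interpolation=2))
```

```text
(no output)
```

View pics/c1.png

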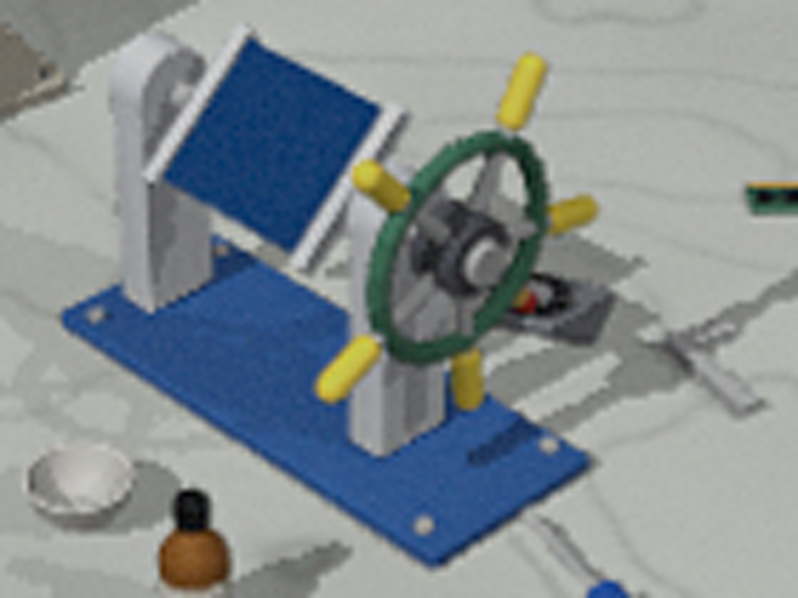

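View pics/c2.png

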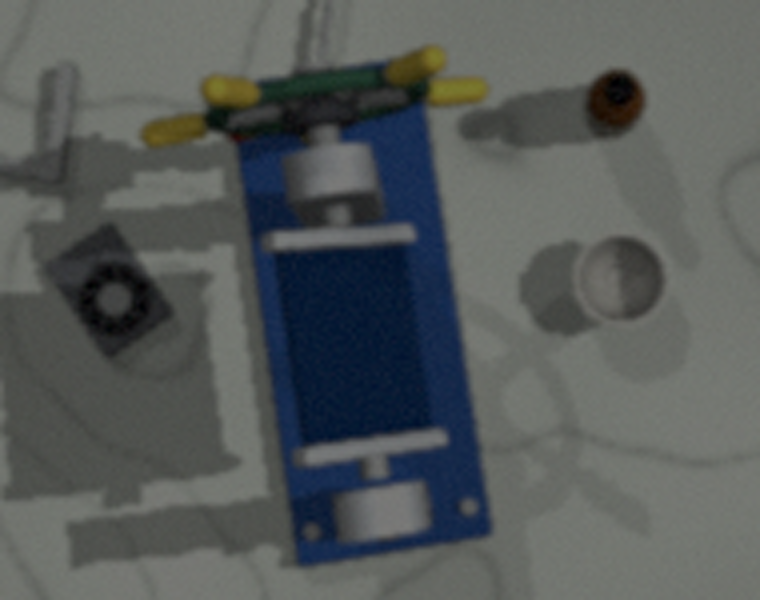

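The scene crop shows the red cap at crop (523,300), in the gap between the right spoke tip (592,208) and the lower one (468,402). The other tips are at (535,60), (362,170) and (325,395). Plate corners are at (65,318), (435,560) and (590,462) in the scene crop, and at (300,562) and (492,533) in the top crop. I'll fit the holder pose and wheel angle to these points.

```bash
cat > h.py <<'E'
import numpy as np,cv2
from scipy.optimize import least_squares
from scipy.spatial.transform import Rotation as R
from workcell import *
def proj(n,P,i=None):
    i=i or camera_info(n);M=R.from_quat(i['rotation']).as_matrix().T
    K=np.array([[i['fx'],0,i['cx']],[0,i['fy'],i['cy']],[0,0,1]])
    return cv2.projectPoints(np.atleast_2d(P).astype(float),cv2.Rodrigues(M)[0],-M@i['origin'],K,i['D'])[0][:,0]
def H(p,q): # holder->world
    c,s=np.cos(p[2]),np.sin(p[2]);q=np.atleast_2d(q)
    return np.c_[p[0]+c*q[:,0]-s*q[:,1],p[1]+s*q[:,0]+c*q[:,1],q[:,2]]
def W(r,a): # wheel-plane point, a=angle from up towards +y
    a=np.atleast_1d(a);return np.c_[0*a,r*np.sin(a),.15+r*np.cos(a)]
E
python3 - <<'E'
from h import *
s=lambda u:np.array(u)/5.7+[265,195]
t=lambda u:np.array(u)/4+[200,205]
sc=s([[65,318],[435,560],[590,462]]);tc=t([[300,562],[492,533]])
tips=s([[535,62],[590,207],[468,400],[327,392],[365,170]]);cap=s([[523,302]])
def f(p,full=False):
    a=p[3]+np.radians([-108,-36,36,108,180])  # order as seen clockwise
    r=[proj('scene',H(p,[[-.255,-.06,.012],[.045,-.06,.012],[.045,.06,.012]]))-sc,
       proj('top',H(p,[[-.255,.06,.012],[-.255,-.06,.012]]))-tc,
       proj('scene',H(p,W(.101,a)))-tips, proj('scene',H(p,W(.078,p[3])))-cap]
    return np.vstack(r) if full else np.vstack(r).ravel()
b=min((least_squares(f,[.5,.05,.1,x],loss='soft_l1') for x in(1.6,2.1)),key=lambda b:b.cost)
print(b.x,np.degrees(b.x[2:]));print(f(b.x,1).round(1))
p=b.x;np.save('p.npy',p)
a=p[3]+np.radians([-108,-36,36,108,180])
print('spoke deg',np.degrees(a).round(1));print(H(p,W(.105,a)).round(3))
# objects
def plane(n,u,z):
    g=lambda xy:(proj(n,[*xy,z])[0]-u)
    return least_squares(g,[.5,0]).x.round(3)
for k,u,z in[('bottle',(616,88),.085),('cup',(620,278),.03),('blower',(112,292),.011),('bracketEnd',(62,70),.012),('bracketcorner',(55,175),.012),('drv',(325,5),.01),('cardtop',(-220,290),.004)]:print(k,plane('top',t(u),z))
print(plane('top',np.array([287,162]),.02),'drv handle end')
E
```

```text
[0.58104305 0.08093682 0.17906037 2.41451685] [ 10.25940326 138.34162525]
[[-1.9 -0.5]
 [ 0.3 -0.1]
 [ 0.3 -1.3]
 [-1.1  0.9]
 [-0.  -0.5]
 [-0.1  0.2]
 [-0.6  0.6]
 [-0.1  0.5]
 [ 0.1  0.5]
 [ 0.   0.8]
 [ 0.2  0.3]]
spoke deg [ 30.3 102.3 174.3 246.3 318.3]
[[ 0.572  0.133  0.241]
 [ 0.563  0.182  0.128]
 [ 0.579  0.091  0.046]
 [ 0.598 -0.014  0.108]
 [ 0.593  0.012  0.228]]
bottle [ 0.6   -0.094]
cup [ 0.493 -0.1  ]
blower [0.483 0.21 ]
bracketEnd [0.621 0.245]
bracketcorner [0.555 0.247]
drv [0.664 0.083]
cardtop [0.484 0.415]
[0.776 0.07 ] drv handle end
```

The fit residuals are about 1 px. The wheel is at (0.581, 0.081), yaw 10.3°, with the stem 138° off vertical on the +y side. Two pushes across the top towards −y, taking a spoke to −36° each time, give exactly that. I'll use shut fingers with the tool's x axis along the push. I'll raise the tool first.

Emit:
move_arm(moves=[[[0,0,-1],[0,0,0],0],[[0,0,-1],[0,0,0],0],[[0.5,0,-1],[0,0,0],0],[[1,0,-1],[0,0,-2.3],0],[[1,0,-1],[0,0,-2.3],0]], squeeze=20)

```text
clock: 0.72
position: [0.2112, -0.5903, 0.3334]
ee_rot: [0.987, 0.161, -0.0, -0.0]
ft_force: [-0.1, -0.2, -0.3]
grip_width: 0.001
```

Emit:
move_arm(moves=[[[1,0,0],[0,0,-2.3],0],[[1,0,0],[0,0,-2.3],0],[[1,0,0],[0,0,-2.3],0],[[1,0,0],[0,0,-2.3],0],[[1,0,0],[0,0,-2.3],0]])

```text
clock: 1.35
position: [0.3269, -0.5408, 0.3327]
ee_rot: [0.966, 0.26, -0.0, -0.0]
ft_force: [0.2, 0.2, 0.3]
grip_width: 0.001
```

Emit:
move_arm(moves=[[[1,0,0],[0,0,-2.3],0],[[1,0,0],[0,0,-2.3],0],[[1,0,0],[0,0,-2.3],0],[[1,0,0],[0,0,-2.3],0],[[1,0,0],[0,0,-2.3],0]])

```text
clock: 1.98
position: [0.4294, -0.4697, 0.333]
ee_rot: [0.935, 0.356, -0.0, 0.0]
ft_force: [0.2, -0.5, 0.3]
grip_width: 0.0
```

Emit:
move_arm(moves=[[[1,0,0],[0,0,-2.3],0],[[1,0,0],[0,0,-2.3],0],[[1,0,0],[0,0,-2.3],0],[[1,0,0],[0,0,-2.3],0],[[1,0,0],[0,0,-2.3],0]])

```text
clock: 2.6
position: [0.5157, -0.3796, 0.333]
ee_rot: [0.894, 0.447, 0.0, 0.0]
ft_force: [0.7, 0.6, -0.7]
grip_width: -0.001
```

Emit:
move_arm(moves=[[[1,0,0],[0,0,-2.3],0],[[1,0,0],[0,0,-2.3],0],[[1,0,0],[0,0,-2.3],0],[[1,0,0],[0,0,-2.3],0],[[1,0,0],[0,0,-2.3],0]])

```text
clock: 3.22
position: [0.5823, -0.274, 0.333]
ee_rot: [0.845, 0.535, 0.0, 0.0]
ft_force: [0.2, 0.6, -0.9]
grip_width: -0.0
```

Emit:
move_arm(moves=[[[1,0,0],[0,0,-2.3],0],[[1,0,0],[0,0,-2.3],0],[[1,0,0],[0,0,-2.3],0],[[1,0,0],[0,0,-2.3],0],[[1,0,0],[0,0,-2.3],0]])

```text
clock: 3.85
position: [0.6265, -0.1573, 0.333]
ee_rot: [0.787, 0.617, -0.0, 0.0]
ft_force: [0.1, 0.2, 0.0]
grip_width: -0.002
```

Emit:
move_arm(moves=[[[1,0,0],[0,0,-2.3],0],[[1,0,0],[0,0,-2.3],0],[[1,0,0],[0,0,-2.3],0],[[1,0,0],[0,0,-2.3],0],[[1,0,0],[0,0,-2.3],0]])

```text
clock: 4.47
position: [0.6465, -0.0341, 0.333]
ee_rot: [0.721, 0.693, 0.0, 0.0]
ft_force: [0.3, -0.2, 0.0]
grip_width: 0.003
```

Emit:
move_arm(moves=[[[1,0,0],[0,0,-2.5],0],[[1,0,0],[0,0,-2.5],0],[[1,0,0],[0,0,-2.5],0],[[1,0,0],[0,0,-2.5],0],[[1,0,0],[0,0,-2.5],0]])

```text
clock: 5.1
position: [0.6407, 0.0905, 0.333]
ee_rot: [0.642, 0.767, -0.0, 0.0]
ft_force: [-0.2, -0.2, 0.6]
grip_width: -0.002
```

```bash
cat > st.py <<'E'
from h import *
import sys
p=np.load('p.npy');o=get_obs();T=R.from_quat(o['ee_rot']).as_matrix();x=o['position']
c,s=np.cos(p[2]),np.sin(p[2]);d=x[:2]-p[:2]
print('clk',o['clock'],'holder xyz mm',(1e3*np.array([c*d[0]+s*d[1],-s*d[0]+c*d[1],x[2]])).round(1),'yaw err deg',np.degrees(np.arctan2(T[1,0],T[0,0])-p[2]-np.pi/2).round(2),'F',o['ft_force'].round(1))
for a in sys.argv[1:]:  # holder target mm -> tool units
    t=np.array(eval(a))/1e3;w=H(p,t)[0];print('units',(T.T@(w-x)/.025).round(2))
E
python3 st.py '(0,88,333)'
```

```text
clk 5.1 holder xyz mm [ 60.4  -1.2 333. ] yaw err deg -0.08 F [-0.2 -0.2  0.6]
units [ 3.56 -2.42  0.  ]
```

Emit:
move_arm(moves=[[[0.9,-0.6,0],[0,0,0],0],[[0.9,-0.6,0],[0,0,0],0],[[0.9,-0.6,0],[0,0,0],0],[[0.86,-0.62,0],[0,0,0],0],[[0,0,0],[0,0,0],0]])

```text
clock: 5.72
position: [0.5643, 0.1686, 0.3337]
ee_rot: [0.641, 0.767, 0.0, 0.0]
ft_force: [0.4, -0.4, -0.2]
grip_width: 0.003
```

Emit:
move_arm(moves=[[[0,0,1],[0,0,0],0],[[0,0,1],[0,0,0],0],[[0,0,1],[0,0,0],0],[[0,0,1],[0,0,0],0],[[0,0,0.44],[0,0,0],0]])

```text
clock: 6.35
position: [0.5657, 0.1652, 0.2206]
ee_rot: [0.643, 0.766, -0.001, -0.0]
ft_force: [1.1, 0.2, -0.3]
grip_width: -0.004
```

```bash
python3 st.py '(0,-31,222)'
python3 - <<'E'
from workcell import *
import cv2
cv2.imwrite('pics/c3.png',cv2.resize(camera('scene')[170:300,265:425,::-1],None,fx=4,fy=4,interpolation=2))
E
```

```text
clk 6.35 holder xyz mm [-1.000e-01  8.570e+01  2.206e+02] yaw err deg -0.28 F [ 1.1  0.2 -0.3]
units [-4.67  0.03 -0.05]
```

View pics/c3.png

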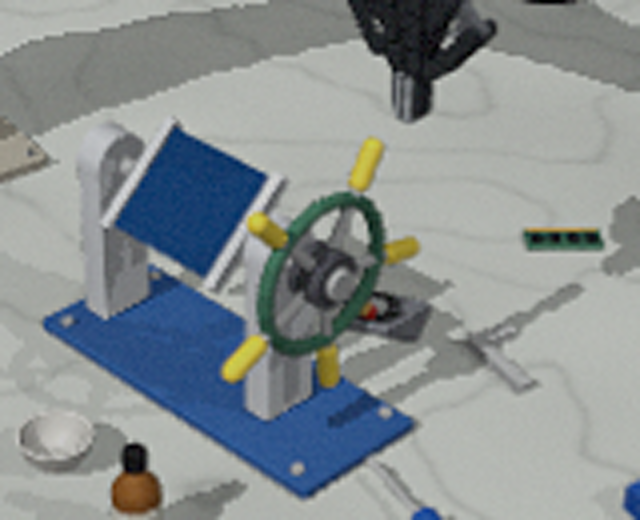

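The picture shows the shut fingers above and right of the top spoke: fingertip at crop (408,118), spoke tip at (372,145). That looks too high, so I'll check it by projection.

Run:
```python
from h import *
o=get_obs();c=lambda q:((q-[265,170])*4).round(0)
p=np.load('p.npy')
print('tcp',c(proj('scene',o['position'])),'tip',c(proj('scene',H(p,W(.105,p[3]-np.radians(108))))),'mirrored tip(-)',)
print(c(proj('top',o['position'])),o['joint_pos'].round(2))
print(c(proj('scene',H(p,[[0,0,.15],[0,0,.012]]))))
```

```text
tcp [[406. 148.]] tip [[377. 139.]] mirrored tip(-)
[[-120.  244.]] [ 0.2   0.33 -0.7   1.51  0.21  1.38 -0.34]
[[322. 276.]
 [318. 428.]]
```

Run:
```python
from h import *
o=get_obs();q=o['position'];print(q,o['clock'])
a=camera('scene');b=camera('top');w=camera('wrist')
def crop(n,im,r=35):
    u=proj(n,q)[0].round().astype(int);print(n,u);k=im[u[1]-r:u[1]+r,u[0]-r:u[0]+r].copy()
    k=cv2.resize(k,(390,390),interpolation=2);cv2.drawMarker(k,(195,195),(255,0,255),1,14);return k
c=np.hstack([crop('scene',a),crop('top',b)])
cv2.imwrite('pics/c4.png',c[:,:,::-1]);cv2.imwrite('pics/w4.png',w[:,:,::-1])
i=camera_info('wrist');print(proj('wrist',q,i),i['origin'])
```

```text
[0.56544366 0.16528563 0.21986978] 6.4
scene [366 207]
top [235 231]
[[315.69983577 289.34988805]] [0.55253659 0.2478274  0.38821143]
```

View pics/c4.png

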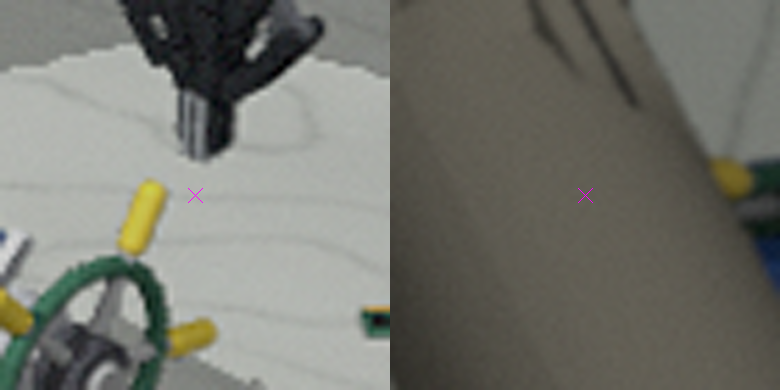

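View pics/w4.png

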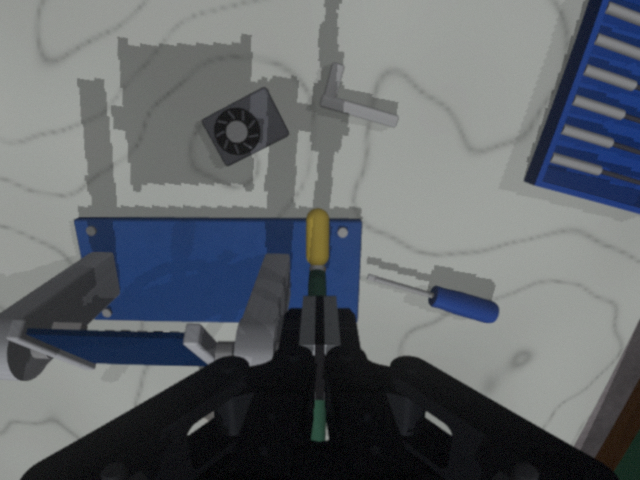

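Run:
```python
from h import *
o=get_obs();q=o['position'];T=R.from_quat(o['ee_rot']).as_matrix()
for d in(0,.005,.01,.015,.02,.025,.03):
  e=q+T@[.011,0,-d];f=q+T@[0,.014,-d];print(d,'wrist +x edge',proj('wrist',e)[0].round(1),'scene centre',proj('scene',q-T[:,2]*d)[0].round(1),'scene +y edge',proj('scene',f)[0].round(1))
```

```text
0 wrist +x edge [317.7 269.6] scene centre [366.9 206.1] scene +y edge [370.6 207.9]
0.005 wrist +x edge [317.7 274. ] scene centre [367.  204.6] scene +y edge [370.7 206.4]
0.01 wrist +x edge [317.6 278.7] scene centre [367.1 203.1] scene +y edge [370.8 204.8]
0.015 wrist +x edge [317.6 283.6] scene centre [367.2 201.6] scene +y edge [370.9 203.3]
0.02 wrist +x edge [317.5 288.9] scene centre [367.3 200. ] scene +y edge [371.  201.8]
0.025 wrist +x edge [317.5 294.4] scene centre [367.3 198.5] scene +y edge [371.1 200.2]
0.03 wrist +x edge [317.4 300.3] scene centre [367.4 196.9] scene +y edge [371.2 198.7]
```

Both cameras put the visible finger end about 20–25 mm behind the reported TCP. I'll start the push at this height, which works either way, then check the wheel angle against the finger position.

Emit:
move_arm(moves=[[[-0.4,0,0],[0,0,0],0],[[-0.25,0,0],[0,0,0],0],[[-0.25,0,0],[0,0,0],0],[[-0.3,0,0],[0,0,0],0],[[-0.3,0,0],[0,0,0],0]])

```text
clock: 7.18
position: [0.5725, 0.1285, 0.222]
ee_rot: [0.643, 0.766, -0.0, 0.0]
ft_force: [0.3, 0.2, -0.8]
grip_width: 0.001
```

Emit:
move_arm(moves=[[[-0.4,0,0],[0,0,0],0],[[-0.4,0,0],[0,0,0],0],[[-0.4,0,0],[0,0,0],0],[[-0.4,0,0],[0,0,0],0],[[-0.4,0,0],[0,0,0],0]])

```text
clock: 7.8
position: [0.5812, 0.0791, 0.222]
ee_rot: [0.643, 0.766, -0.0, 0.0]
ft_force: [0.4, -0.3, 0.6]
grip_width: 0.001
```

```bash
cat > ang.py <<'E'
from h import *
p=np.load('p.npy');ref=cv2.cvtColor(cv2.imread('pics/scene0.png'),cv2.COLOR_BGR2HSV)
im=camera('scene');cv2.imwrite('pics/last.png',im[:,:,::-1])
def mask(hsv): return cv2.inRange(hsv,(22,130,90),(34,255,255))
def score(m,r=np.linspace(.068,.1,9)):
    D=cv2.distanceTransform(255-m,cv2.DIST_L2,3)
    t=np.arange(-36,36,.25);i=camera_info('scene');v=[]
    for x in t:
        a=np.repeat(np.radians(x+72*np.arange(5)),9);u=proj('scene',H(p,W(np.tile(r,5),a)),i).round().astype(int)
        v.append(np.minimum(D[u[:,1],u[:,0]],6).mean())
    k=int(np.argmin(v));return t[k],round(v[k],2)
print('spoke angle mod 72: start',score(mask(ref)),'now',score(mask(cv2.cvtColor(im,cv2.COLOR_RGB2HSV))),'target 36 / -36')
E
python3 ang.py; python3 st.py '(0,-31,222)'
```

```text
spoke angle mod 72: start (np.float64(29.25), np.float32(0.04)) now (np.float64(29.25), np.float32(0.04)) target 36 / -36
clk 7.85 holder xyz mm [-1.000e-01 -3.500e+00  2.219e+02] yaw err deg -0.35 F [ 0.7 -1.4  0.4]
units [-1.1   0.01 -0.  ]
```

The wheel did not move, so the finger missed it. I'll look at the picture.

Run:
```python
from h import *
a=cv2.imread('pics/last.png');u=proj('scene',get_obs()['position'])[0];print((u-[280,160])*5)
cv2.imwrite('pics/c5.png',cv2.resize(a[160:270,280:420],None,fx=5,fy=5,interpolation=2))
```

```text
[326.42585165 289.67501318]
```

View pics/c5.png

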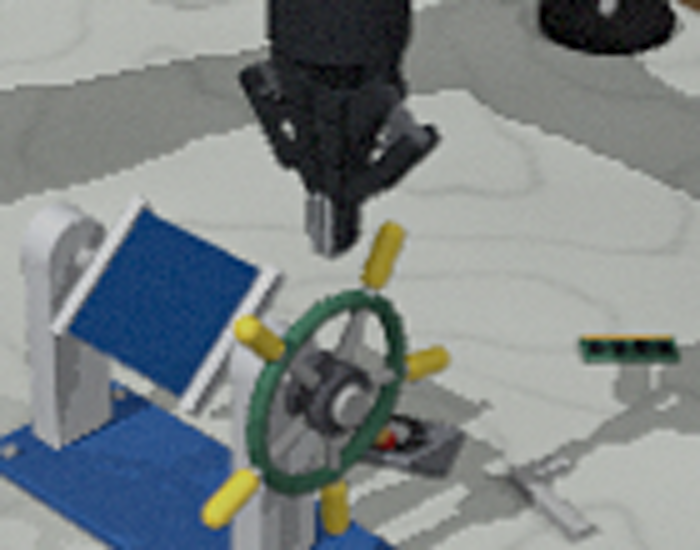

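The finger end is at crop (332,255), about 7 px above the projected TCP, so the true end is about 23 mm behind the reported TCP and it passed just over the spoke. I'll go back and come down about 21 mm lower.

Emit:
move_arm(moves=[[[0,0,-0.8],[0,0,0],0],[[0.9,0,0],[0,0,0],0],[[0.9,0,0],[0,0,0],0],[[0.9,0,0],[0,0,0],0],[[0.9,0,0],[0,0,0],0]])

```text
clock: 8.48
position: [0.5653, 0.1691, 0.242]
ee_rot: [0.643, 0.766, 0.0, 0.0]
ft_force: [-1.2, -0.2, 0.0]
grip_width: -0.003
```

Emit:
move_arm(moves=[[[0,0,0.8],[0,0,0],0],[[0,0,0.8],[0,0,0],0],[[0,0,0],[0,0,0],0],[[-0.3,0,0],[0,0,0],0],[[-0.25,0,0],[0,0,0],0]])

```text
clock: 9.1
position: [0.5685, 0.1543, 0.203]
ee_rot: [0.643, 0.766, 0.0, 0.001]
ft_force: [0.1, 0.5, -0.0]
grip_width: -0.002
```

Emit:
move_arm(moves=[[[-0.25,0,0],[0,0,0],0],[[-0.25,0,0],[0,0,0],0],[[-0.25,0,0],[0,0,0],0],[[-0.25,0,0],[0,0,0],0],[[-0.25,0,0],[0,0,0],0]])

```text
clock: 9.72
position: [0.5733, 0.1237, 0.202]
ee_rot: [0.643, 0.766, -0.0, 0.0]
ft_force: [-0.9, 3.0, 2.5]
grip_width: -0.001
```

```bash
python3 ang.py; python3 st.py '(0,-31,222)'
```

```text
spoke angle mod 72: start (np.float64(29.25), np.float32(0.04)) now (np.float64(16.0), np.float32(0.02)) target 36 / -36
clk 9.775 holder xyz mm [1.000e-01 4.220e+01 2.019e+02] yaw err deg -0.32 F [-0.8  0.8  1.9]
units [-2.93  0.01 -0.8 ]
```

Emit:
move_arm(moves=[[[-0.3,0,0],[0,0,0],0],[[-0.3,0,0],[0,0,0],0],[[-0.3,0,0],[0,0,0],0],[[-0.3,0,0],[0,0,0],0],[[-0.3,0,0],[0,0,0],0]])

```text
clock: 10.4
position: [0.5798, 0.0867, 0.202]
ee_rot: [0.643, 0.766, -0.0, 0.0]
ft_force: [-1.0, 2.8, 1.7]
grip_width: 0.002
```

Emit:
move_arm(moves=[[[-0.3,0,0],[0,0,0],0],[[-0.3,0,0],[0,0,0],0],[[-0.3,0,0],[0,0,0],0],[[-0.2,0,0],[0,0,0],0],[[0,0,0],[0,0,0],0]])

```text
clock: 11.02
position: [0.5847, 0.0592, 0.202]
ee_rot: [0.643, 0.766, -0.0, 0.0]
ft_force: [0.3, -1.0, 0.5]
grip_width: 0.002
```

```bash
python3 ang.py; python3 st.py '(0,-31,222)'
```

```text
spoke angle mod 72: start (np.float64(29.25), np.float32(0.04)) now (np.float64(-26.75), np.float32(0.02)) target 36 / -36
clk 11.075 holder xyz mm [-2.00e-01 -2.18e+01  2.02e+02] yaw err deg -0.29 F [ 0.5 -0.1 -0.1]
units [-0.37  0.01 -0.8 ]
```

Emit:
move_arm(moves=[[[-0.25,0,0],[0,0,0],0],[[-0.25,0,0],[0,0,0],0],[[0,0,0],[0,0,0],0]])

```text
clock: 11.45
position: [0.5869, 0.0468, 0.202]
ee_rot: [0.643, 0.766, -0.0, 0.0]
ft_force: [0.1, -0.5, 0.2]
grip_width: 0.0
```

```bash
python3 ang.py; python3 st.py '(0,85,202)'
```

```text
spoke angle mod 72: start (np.float64(29.25), np.float32(0.04)) now (np.float64(-34.75), np.float32(0.02)) target 36 / -36
clk 11.5 holder xyz mm [ -0.3 -34.4 202. ] yaw err deg -0.3 F [-0.2 -0.3 -0.7]
units [ 4.78 -0.01 -0.  ]
```

Emit:
move_arm(moves=[[[0.1,0,-1],[0,0,0],0],[[0,0,-1],[0,0,0],0],[[1,0,0],[0,0,0],0],[[1,0,0],[0,0,0],0],[[1,0,0],[0,0,0],0]])

```text
clock: 12.12
position: [0.5732, 0.1244, 0.2521]
ee_rot: [0.643, 0.766, -0.0, 0.0]
ft_force: [-0.5, 0.2, 0.3]
grip_width: 0.002
```

Emit:
move_arm(moves=[[[1,0,0],[0,0,0],0],[[1,0,0],[0,0,0],0],[[0,0,1],[0,0,0],0],[[0,0,1],[0,0,0],0],[[0,0,0],[0,0,0],0]])

```text
clock: 12.75
position: [0.5637, 0.1725, 0.2004]
ee_rot: [0.643, 0.766, -0.001, -0.001]
ft_force: [0.4, -0.2, 1.6]
grip_width: 0.0
```

Emit:
move_arm(moves=[[[-0.25,0,0],[0,0,0],0],[[-0.25,0,0],[0,0,0],0],[[-0.25,0,0],[0,0,0],0],[[-0.25,0,0],[0,0,0],0],[[-0.25,0,0],[0,0,0],0]])

```text
clock: 13.38
position: [0.5702, 0.1447, 0.2037]
ee_rot: [0.642, 0.767, 0.002, 0.0]
ft_force: [-2.1, 3.3, 2.8]
grip_width: 0.003
```

```bash
python3 ang.py; python3 st.py '(0,-34.4,202)'
```

```text
spoke angle mod 72: start (np.float64(29.25), np.float32(0.04)) now (np.float64(27.5), np.float32(0.02)) target 36 / -36
clk 13.425 holder xyz mm [  0.6  62.7 203.1] yaw err deg -0.23 F [-1.   1.7  1.7]
units [-3.88 -0.01  0.04]
```

Emit:
move_arm(moves=[[[-0.3,0,0],[0,0,0],0],[[-0.3,0,0],[0,0,0],0],[[-0.3,0,0],[0,0,0],0],[[-0.3,0,0],[0,0,0],0],[[-0.3,0,0],[0,0,0],0]])

```text
clock: 14.05
position: [0.5766, 0.1049, 0.2019]
ee_rot: [0.643, 0.766, -0.0, 0.0]
ft_force: [-1.8, 1.8, 0.8]
grip_width: 0.002
```

Emit:
move_arm(moves=[[[-0.3,0,0],[0,0,0],0],[[-0.3,0,0],[0,0,0],0],[[-0.3,0,0],[0,0,0],0],[[-0.3,0,0],[0,0,0],0],[[-0.3,0,0],[0,0,0],0]])

```text
clock: 14.68
position: [0.583, 0.0683, 0.2017]
ee_rot: [0.643, 0.766, -0.0, -0.0]
ft_force: [-0.4, 2.6, 0.2]
grip_width: -0.003
```

Emit:
move_arm(moves=[[[-0.3,0,0],[0,0,0],0],[[-0.2,0,0],[0,0,0],0],[[0,0,0],[0,0,0],0]])

```text
clock: 15.05
position: [0.5854, 0.0555, 0.202]
ee_rot: [0.643, 0.766, -0.0, 0.0]
ft_force: [-0.2, 0.4, 0.2]
grip_width: 0.002
```

```bash
python3 ang.py; python3 st.py '(0,-35.5,202)'
```

```text
spoke angle mod 72: start (np.float64(29.25), np.float32(0.04)) now (np.float64(-29.5), np.float32(0.02)) target 36 / -36
clk 15.1 holder xyz mm [-2.000e-01 -2.550e+01  2.021e+02] yaw err deg -0.29 F [-0.7  0.3 -0.3]
units [-0.4   0.01  0.  ]
```

Emit:
move_arm(moves=[[[-0.2,0,0],[0,0,0],0],[[-0.2,0,0],[0,0,0],0],[[0,0,0],[0,0,0],0]])

```text
clock: 15.48
position: [0.5871, 0.0459, 0.202]
ee_rot: [0.643, 0.766, -0.0, 0.0]
ft_force: [0.3, 0.9, 0.2]
grip_width: 0.001
```

```bash
python3 ang.py; python3 st.py
```

```text
spoke angle mod 72: start (np.float64(29.25), np.float32(0.04)) now (np.float64(-34.5), np.float32(0.02)) target 36 / -36
clk 15.525 holder xyz mm [ -0.3 -35.5 202. ] yaw err deg -0.29 F [ 0.6  0.2 -0.5]
```

Emit:
move_arm(moves=[[[-0.12,0,0],[0,0,0],0],[[0,0,0],[0,0,0],0],[[0.15,0,0],[0,0,0],0],[[0,0,-1],[0,0,0],0],[[0,0,-1],[0,0,0],0]])

```text
clock: 16.15
position: [0.5866, 0.0473, 0.2525]
ee_rot: [0.643, 0.766, -0.0, -0.0]
ft_force: [0.1, -0.6, 0.5]
grip_width: -0.001
```

Emit:
move_arm(moves=[[[0,0,-1],[0,0,0],0],[[0,0,-1],[0,0,0],0],[[0,0,-1],[0,0,0],0],[[0,0,-1],[0,0,0],0],[[0,0,0],[0,0,0],0]])

```text
clock: 16.77
position: [0.5874, 0.0477, 0.3538]
ee_rot: [0.643, 0.766, 0.001, 0.001]
ft_force: [0.5, 0.7, -0.3]
grip_width: -0.0
```

```bash
python3 ang.py; python3 st.py
python3 - <<'E'
from h import *
a=cv2.imread('pics/last.png');p=np.load('p.npy')
print((proj('scene',H(p,W(.08,[0.])))-[265,190])*5)
cv2.imwrite('pics/c6.png',cv2.resize(a[190:305,265:405],None,fx=5,fy=5,interpolation=2))
E
```

```text
spoke angle mod 72: start (np.float64(29.25), np.float32(0.04)) now (np.float64(-34.5), np.float32(0.04)) target 36 / -36
clk 16.825 holder xyz mm [ -0.  -33.9 352.3] yaw err deg -0.25 F [ 0.4  0.2 -0.2]
[[406.22652559 124.866247  ]]
```

View pics/c6.png

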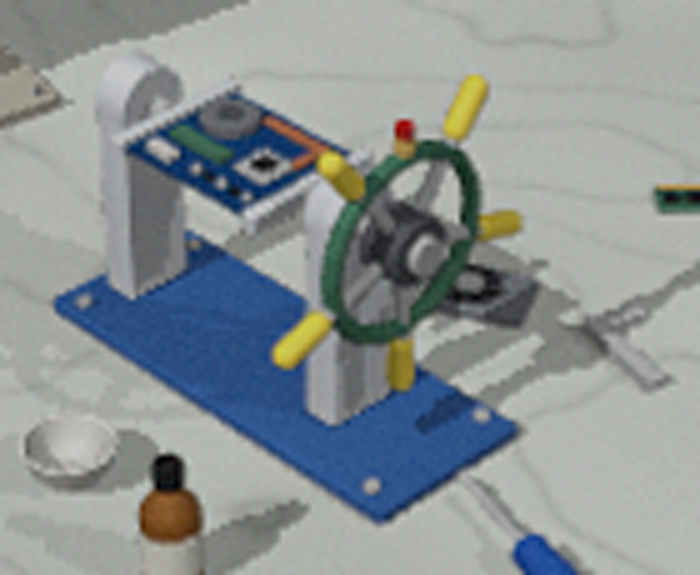

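The picture shows the red cap at crop (405,128), next to the predicted upright tip at (406,125), and the board facing up. I'll refine the angle by back-projecting the yellow pixels onto the wheel plane.

Run:
```python
from h import *
p=np.load('p.npy');i=camera_info('scene')
K=np.array([[i['fx'],0,i['cx']],[0,i['fy'],i['cy']],[0,0,1]]);M=R.from_quat(i['rotation']).as_matrix()
def polar(pts):
    u=cv2.undistortPoints(np.array(pts,float)[:,None],K,i['D'])[:,0];d=np.c_[u,np.ones(len(u))]@M.T
    n=np.array([np.cos(p[2]),np.sin(p[2]),0]);c=np.array([p[0],p[1],.15])
    q=i['origin']+d*((c-i['origin'])@n/(d@n))[:,None]-c
    return q[:,:2]@[-n[1],n[0]],q[:,2]
for f in('scene0','last'):
    h=cv2.cvtColor(cv2.imread(f'pics/{f}.png'),cv2.COLOR_BGR2HSV)
    def pix(m):v,u=np.nonzero(m);return np.c_[u,v]
    y,z=polar(pix(cv2.inRange(h,(22,130,60),(34,255,255))));r=np.hypot(y,z);a=np.degrees(np.arctan2(y,z));k=(r>.064)&(r<.112)
    y,z,a=y[k],z[k],a[k];ph=np.angle(np.exp(1j*np.radians(5*a)).mean(),deg=True)/5
    idx=np.round((a-ph)/72)
    res=[np.degrees(np.arctan2(y[idx==j].mean(),z[idx==j].mean())).round(1) for j in np.unique(idx)]
    m=cv2.inRange(h,(0,170,90),(5,255,255))|cv2.inRange(h,(174,170,90),(180,255,255))
    Y,Z=polar(pix(m));R_=np.hypot(Y,Z);k=(R_<.1)&(R_>.05)
    print(f,'phase',ph.round(2),res,'cap deg',np.degrees(np.arctan2(Y[k].mean(),Z[k].mean())).round(1),'r',R_[k].mean().round(3),k.sum())
```

```text
scene0 phase 30.48 [np.float64(-178.2), np.float64(-110.0), np.float64(-41.2), np.float64(27.4), np.float64(100.2), np.float64(174.7)] cap deg 136.3 r 0.079 3
last phase 35.8 [np.float64(-175.9), np.float64(-104.6), np.float64(-35.8), np.float64(32.9), np.float64(105.5), np.float64(177.5)] cap deg -3.0 r 0.08 10
```

```bash
python3 -c "
from workcell import *
print(hand_in())"
```

```text
the job is handed in; nothing more can be done
None
```

I turned the wheel about 138° with two gentle fingertip pushes across the top. The red-capped stem now points up and the board lies level, and I handed the job in at about 17 s.

- **Stem angle:** my last three estimates of the lean were about 0° (spoke pixels), +1.5° (spoke template) and −3° (the few red cap pixels). They disagree by a few degrees, but all are inside the 6° limit.
- **Contact:** the arm stood clear, about 0.13 m above the wheel. The force readings after each push never passed about 5 N, and in the pictures the finger stayed away from the board.
- **Loose things:** I checked these by eye only. Those in the last picture looked unmoved. The memory card, grease jar and far end of the screwdriver were partly or wholly outside it, but the arm only passed high above the bench there.
- **First push missed:** the shut fingers' visible end is about 23 mm behind the reported TCP, so the finger passed just over the spoke without moving the wheel. I came down 20 mm lower and the next pushes worked. I can't explain this mismatch with the stated TCP.
- **Last nudge:** the template fit read the same before and after the final 3 mm nudge, so it may not have turned the wheel noticeably.

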